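# Count along the ferrule rack and push the brass ferrule into the third gap

## Robot

A 6-joint arm with a two-finger parallel gripper is mounted at the origin on the work surface. World frame = base frame: x ahead of the robot, y to its left, z up, the work surface at z = 0. Lengths are in mm, angles in rad, forces in N, time in s.
With the tool pointing down it reaches from about 350 to 875 mm from the base axis. Payload 4.2 kg.
Tool frame: the origin (TCP) lies midway between the tips of the shut fingers; the grasp point (between the pads) lies 19 mm behind it (arm.tcp_to_grasp is the distance from the TCP to the grasp point, in mm); z points along the fingers, y is the line along which they close (so a half turn about z gives the same grasp; the last joint's range is limited). The gripper opens to 85 mm and grips with 20 to 120 N. Pads are 22 mm wide; open, the fingers measure 114 mm over their backs; the gripper's body (76 mm by 85 mm) begins 54 mm behind the grasp point. The pads swing forward as they close: fully open they stand 13 mm farther back than shut.
Start: joints at [1.46, 0.385, 0.008, 0, -1.194, -0.259], TCP at [225.86, 582.74, 231.312] pointing down, gripper open.
Joint ranges: [-3.14, 3.14], [-1.21, 2.06], [-1.07, 1.41], [-3.16, 2.05], [-2.99, -0.16], [-3.1, 3.1]. Speed limits (rad/s): [2.79, 2.79, 3.14, 3.14, 3.14, 3.14].

## Interface

Orientations are given as a unit quaternion [x, y, z, w].
In Python, from bench import arm, imaging, job, models gives the robot as it stands.
- The arm moves only by the tool arm_command, never from a script. Its argument "rows" is a list of rows, each an object with "grip": the opening, from 0 (shut) to 1 (fully open); "linear": the shift along the tool's x, y, z in mm, a list of three; "rot": the turn, a rotation vector about the tool's x, y, z in rad, a list of three. In form: [{"grip": grip, "linear": [tx, ty, tz], "rot": [rx, ry, rz]}, ...]. A call has 1 to 10 rows; each row is the pose to reach, as a shift and turn from the pose commanded when the call began, along the tool's axes at that moment; what a row does not reach only later rows make up. A row lasts 1/8 s, in which the tool goes at most 62.5 mm and 10.7 degrees, less where a joint would pass 70% of its speed; a pose out of reach is approached as far as the arm can. A call with a gripper value outside its range is refused whole. The fingers move at their own pace and stop on an object; the grip force is fixed at half the most. Time passes only in rows, so rows that repeat a pose let the fingers close. It gives the time, the measured TCP pose, the force, the opening and the grip force at its end, in the units of the state.
- arm.read_state(): the state, without advancing time (a new reading comes with each control period).
- imaging.get_image(name): name is "scene" or "top"; returns a dict with "frame" (420x560x3 uint8, red, green, blue), "fx", "fy", "cx", "cy" (pixels), "extrinsics" (4x4, takes a point from world to camera coordinates). Camera axes: x right, y down, z forward; pixel columns grow to the right and rows downward; lengths in mm; the calibration is good to about 2 mm. A picture is of the moment at which its call begins. There is no depth.
- job.job_done(): hands the job in; it is judged then, once.
Trained networks look in a picture, given as the dict that the camera call returned (one of the last four; its "shot" number tells which), for a name from the list of things; names that differ only in an ending like _2 or _b are one class to them, and where a whole thing is asked for, a point or a joint stands for the part that bears it (a point fixed in the world has none). Each returns a list of dicts, best first, with "score" (0 to 1); they miss things now and then, are a little off and sometimes report something else, mostly with a low value. They report only what shows in the picture. A call takes as long as a camera call. They do not tell look-alikes from the thing itself.
- models.spot_in(picture, query): "rect" ([left, top, right, bottom] in pixels, round what is visible of it).
- models.tip_of(picture, query): "pixel" ([column, row] in pixels: a listed point, or the origin of a listed thing).
The state is a dict: "clock": time; "joints": joint angles; "joint_vel": joint speeds; "joint_efforts": joint torques, N m; "position": TCP position; "ee_rot": TCP orientation; "contact_force": force on the tool from outside, world axes, zero at the start; "wrist_torque": the same for the moment, N m; "gripper_width": finger opening in mm; "grasp_force": force on a finger pad.
Only numpy, scipy, OpenCV 4.12 (cv2) and the standard library are available. Lean on these libraries where they do the work, as an engineer would, in place of code of your own. Each camera call takes 0.05 s, during which the arm holds its last target. There are 200 camera calls.

## Task

Count the gaps of the ferrule rack from its red end post, full ones included: with a fingertip, touch or run along the rail behind the first, the second and the third gap in turn and no further, leaving the brass ferrule where it stands meanwhile. Then push the brass ferrule across the deck, upright and never lifted, into that third gap until it is against the back. Leave the steel ferrules and the elbow fitting as they are.

Things in the scene. Friction and masses are not known exactly. Their poses are not given: they have to be found in the camera images.
- rack: Fixed rack of six gaps in a row. Origin: middle of the line of gap mouths, on the bench; x points into the gaps, y left along the row. Dark deck 8 mm thick, x -120 to +56 mm, y +-175 mm, an open apron before the gaps. Gaps 42 mm wide between blue dividers (8 mm thick, tops 53 mm above the bench), centred at y = +-25, +-75, +-125 mm, open in front and on top, from x = 0 to a back wall at x = 36 mm.
- rail_mid (a point): Middle of the rail's top face, rack x = 46, y = 0 mm, 60 mm above the bench. The rail is a flat rigid bar 20 mm wide on the rack's back wall, along the whole row, made of six aluminium strips, one behind each gap, with flush black marks 6 mm wide between them in line with the dividers.
- red_post: Red end post (44 x 18 mm, 60 mm tall on the deck, top 68 mm above the bench), fixed at one end of the row, at rack y = +164 or -164 mm; a like post in grey stands at the other end. Counting starts at the red one. Origin: centre of its underside.
- brass_mid (a point): Brass-coloured ferrule, 34 mm across and 40 mm tall, 0.12 kg give or take, standing upright on the apron in front of the gaps; the thing to push. This point is its centre, half-way up. It slides on the deck with ordinary friction (about 1 N or less).
- steel_a_mid (a point): Steel ferrule, 34 mm across and 40 mm tall, 0.12 kg give or take, standing upright on the apron towards the other end; to be left alone. This point is its centre.
- steel_b_mid (a point): Steel ferrule, 34 mm across and 40 mm tall, 0.12 kg give or take, standing upright already stored in an end gap (rack y = +125 mm); to be left alone. This point is its centre.
- steel_c_mid (a point): Steel ferrule, 34 mm across and 40 mm tall, 0.12 kg give or take, standing upright already stored in a gap (rack y = -75 mm); to be left alone. This point is its centre.
- elbow_mid (a point): Brass elbow fitting with steel collars, about 85 x 60 x 34 mm, lying on the bench off the left end of the rack; to be left alone. This point is near its centre, 17 mm up.
- rail_1: Aluminium strip of the rail directly behind the gap centred at rack y = +125 mm: 44 mm long (along the rack's y) by 20 mm, rigid. Origin: centre of its top face, 60 mm above the bench. 
- rail_2: Aluminium strip of the rail directly behind the gap centred at rack y = +75 mm: 44 mm long (along the rack's y) by 20 mm, rigid. Origin: centre of its top face, 60 mm above the bench. 
- rail_3: Aluminium strip of the rail directly behind the gap centred at rack y = +25 mm: 44 mm long (along the rack's y) by 20 mm, rigid. Origin: centre of its top face, 60 mm above the bench. 
- rail_4: Aluminium strip of the rail directly behind the gap centred at rack y = -25 mm: 44 mm long (along the rack's y) by 20 mm, rigid. Origin: centre of its top face, 60 mm above the bench. 
- rail_5: Aluminium strip of the rail directly behind the gap centred at rack y = -75 mm: 44 mm long (along the rack's y) by 20 mm, rigid. Origin: centre of its top face, 60 mm above the bench. 
- rail_6: Aluminium strip of the rail directly behind the gap centred at rack y = -125 mm: 44 mm long (along the rack's y) by 20 mm, rigid. Origin: centre of its top face, 60 mm above the bench. 
- brass: The same brass ferrule; origin at the centre of its underside, z along its axis.
There are look-alikes about, which are no part of the job. Leave any green look-alike of the brass alone.

How it is judged (in metres and radians):
On the way, in this order (a step that is already met when the one before it is completed fails the run):
1. a fingertip touches the rail strip behind the first gap from the red post, the brass ferrule still where it stood (((y of red_post in the frame of rack above 0 m and contact force between the fingers and rail_1 above 0.5 N) or (y of red_post in the frame of rack below 0 m and contact force between the fingers and rail_6 above 0.5 N)) and distance of brass_mid from where it was at the start of the episode below 0.01 m), for 0.1 s.
2. a fingertip touches the rail strip behind the second gap from the red post, the brass ferrule still where it stood (((y of red_post in the frame of rack above 0 m and contact force between the fingers and rail_2 above 0.5 N) or (y of red_post in the frame of rack below 0 m and contact force between the fingers and rail_5 above 0.5 N)) and distance of brass_mid from where it was at the start of the episode below 0.01 m), for 0.1 s.
3. a fingertip touches the rail strip behind the third gap from the red post, the brass ferrule still where it stood (((y of red_post in the frame of rack above 0 m and contact force between the fingers and rail_3 above 0.5 N) or (y of red_post in the frame of rack below 0 m and contact force between the fingers and rail_4 above 0.5 N)) and distance of brass_mid from where it was at the start of the episode below 0.01 m), for 0.1 s.
4. the brass ferrule stands in the third gap from the red post, against the back (((y of red_post in the frame of rack above 0 m and y of brass_mid in the frame of rack between 0.017 and 0.033 m) or (y of red_post in the frame of rack below 0 m and y of brass_mid in the frame of rack between -0.033 and -0.017 m)) and x of brass_mid in the frame of rack between 0.013 and 0.023 m and z of brass_mid in the frame of rack below 0.034 m and angle between brass_mid's own z axis and vertical below 0.15 rad), for 0.2 s.
At the end, for the whole second after the job is handed in: The brass ferrule stands upright (within 0.15 rad) and at rest on the deck in the third gap from the red post, within 8 mm of the gap's centre line and within 6 mm of the back wall (all of step 4 and linear speed of brass below 0.02 m/s); the robot touches nothing.
It fails at once if the brass ferrule is lifted more than 10 mm off the deck (z of brass_mid in the frame of rack above 0.038 m).
It fails at once if the brass ferrule is tipped over (more than 0.6 rad) (angle between brass_mid's own z axis and vertical above 0.6 rad).
It fails at once if a finger touches the rail behind the fourth, fifth or sixth gap from the red post ((y of red_post in the frame of rack above 0 m and (contact force between the fingers and rail_4 above 0.5 N or contact force between the fingers and rail_5 above 0.5 N or contact force between the fingers and rail_6 above 0.5 N)) or (y of red_post in the frame of rack below 0 m and (contact force between the fingers and rail_3 above 0.5 N or contact force between the fingers and rail_2 above 0.5 N or contact force between the fingers and rail_1 above 0.5 N))).
It fails at once if a steel ferrule or the elbow fitting is moved more than 15 mm (distance of any of steel_a_mid, steel_b_mid, steel_c_mid, elbow_mid from where it was at the start of the episode above 0.015 m).
It fails at once if a steel ferrule is tipped (more than 0.5 rad) (angle between any of steel_a_mid, steel_b_mid, steel_c_mid's own z axis and vertical above 0.5 rad).
It also fails if it takes over 61 s, if anything falls off the work surface, if the arm or the gripper's body presses on something with over 40 N, if the wrist force passes 120 N, or if a joint passes its speed limit or range.

## Working session

There is one attempt and no reset: what is moved stays moved. The work goes in short steps, Python scripts to look and compute and a tool call to move; the robot and the scene stay as the last step left them, time stands still between calls to the robot, and variables do not carry over. Pictures are saved under pics/ and viewed, at most 10 in all, crops included, and the job is handed in when it is done.

Besides the shell and the picture viewer there is one more tool, called after "Request:" in YAML: its name, and indented under it one key for each argument. arm_command: Moves the arm, as the interface text tells. Its arguments: {"type":"object","properties":{"rows":{"type":"array"}},"required":["rows"]}

```bash
mkdir -p pics
cat > h.py <<'E'
import numpy as np, cv2
from bench import arm, imaging, job, models
def ray(p,px):
    E=np.array(p["extrinsics"]);R=E[:3,:3];t=E[:3,3]
    d=R.T@np.array([(px[0]-p["cx"])/p["fx"],(px[1]-p["cy"])/p["fy"],1.]);return -R.T@t,d
def at(p,px,z):
    c,d=ray(p,px);return c+d*(z-c[2])/d[2]
def proj(p,X):
    E=np.array(p["extrinsics"]);c=E[:3,:3]@np.array(X,float)+E[:3,3]
    return [p["fx"]*c[0]/c[2]+p["cx"],p["fy"]*c[1]/c[2]+p["cy"]]
Z=dict(rack=0,rail_mid=60,red_post=8,brass_mid=28,steel_a_mid=28,elbow_mid=17,rail_1=60,rail_3=60,rail_4=60,rail_6=60)
E
python3 - <<'E'
from h import *
s=arm.read_state();print({k:np.round(v,3).tolist() for k,v in s.items()})
ims=[]
for n in("top","scene"):
    p=imaging.get_image(n);f=p["frame"];ims.append(f)
    cv2.imwrite(f"pics/{n}0.png",cv2.cvtColor(f,cv2.COLOR_RGB2BGR))
    for q,z in Z.items():
        for r in models.tip_of(p,q)[:5]: print(n,q,np.round(r["pixel"],1),round(r["score"],2),np.round(at(p,r["pixel"],z),1)[:2])
E
```

```text
{'clock': 0.0, 'joints': [1.46, 0.386, 0.007, -0.001, -1.194, -0.259], 'joint_vel': [0.001, 0.001, -0.0, -0.003, 0.001, -0.001], 'joint_efforts': [-0.001, -39.229, 18.84, 4.186, -0.005, 0.0], 'position': [225.655, 582.191, 230.199], 'ee_rot': [0.983, -0.184, -0.0, 0.001], 'contact_force': [-0.064, 1.236, -0.641], 'wrist_torque': [-0.031, -0.017, -0.015], 'grasp_force': 0.0, 'gripper_width': 85.29}
top rack [325.1 193. ] 0.68 [596.6  18.3]
top rail_mid [329.5 161.2] 0.59 [638.3  15.1]
top red_post [234.3 164.5] 0.57 [642.6 177.3]
top brass_mid [265.6 219.1] 0.84 [544.9 119.1]
top brass_mid [262.4 302.2] 0.84 [406.9 120.7]
top brass_mid [303.7 303.8] 0.61 [405.8  52.8]
top brass_mid [180.  243.6] 0.58 [500.7 261.3]
top steel_a_mid [388.1 232.9] 0.77 [525.7 -85.7]
top elbow_mid [168.7 179.3] 0.94 [612.3 288.6]
top elbow_mid [372.1 185.2] 0.45 [608.4 -60.7]
top rail_1 [256.6 147. ] 0.91 [660.2 135.4]
top rail_1 [282.8 153. ] 0.91 [650.8  92. ]
top rail_1 [406.2 168.4] 0.9 [ 628.5 -109.9]
top rail_1 [348.1 156.5] 0.76 [646.8 -15.3]
top rail_1 [375.4 165.3] 0.69 [632.8 -59.9]
top rail_3 [2
[... 1407 characters left out ...]
9.8]
scene rail_3 [223.3 225.4] 0.78 [653.7  94. ]
scene rail_3 [188.8 156.1] 0.65 [ 627.2 -108.8]
scene rail_3 [232.  242.9] 0.64 [659.3 137.3]
scene rail_3 [193.5 169. ] 0.61 [635.6 -68.6]
scene rail_3 [210.1 206.4] 0.52 [653.1  39.8]
scene rail_4 [223.3 225.4] 0.78 [653.7  94. ]
scene rail_4 [188.8 156.1] 0.65 [ 627.2 -108.8]
scene rail_4 [232.  242.9] 0.64 [659.3 137.3]
scene rail_4 [193.5 169. ] 0.61 [635.6 -68.6]
scene rail_4 [210.1 206.4] 0.52 [653.1  39.8]
scene rail_6 [223.3 225.4] 0.78 [653.7  94. ]
scene rail_6 [188.8 156.1] 0.65 [ 627.2 -108.8]
scene rail_6 [232.  242.9] 0.64 [659.3 137.3]
scene rail_6 [193.5 169. ] 0.61 [635.6 -68.6]
scene rail_6 [210.1 206.4] 0.52 [653.1  39.8]
```

View pics/top0.png

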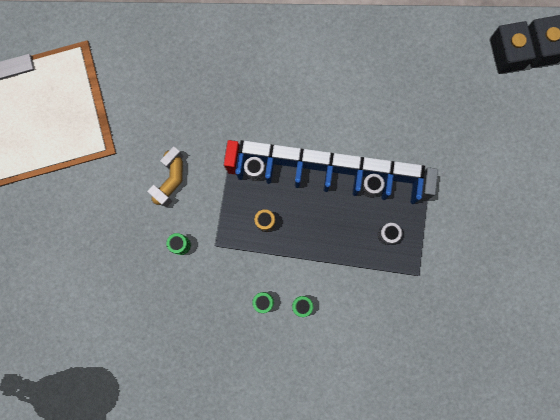

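View pics/scene0.png

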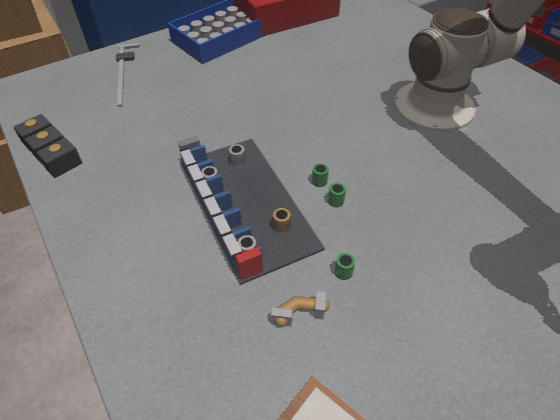

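The top view shows the rack with its red post at (232,156), so it is at the left, rack +y. Brass candidates are the brass ferrule (265,219), the green look-alikes (177,243), (262,302) and (303,306), and the stored steels (254,166), (374,183). I choose (265,219), the only brass-coloured one standing on the apron. Next I fit the rack pose and check the choice in a crop.

```bash
cat > fit.py <<'E'
from h import *
from scipy.optimize import least_squares
def rackpts(P,X):
    c,s=np.cos(P[2]),np.sin(P[2]);X=np.array(X,float)
    return [P[0]+c*X[0]-s*X[1],P[1]+s*X[0]+c*X[1],X[2]]
def strips(p,P):
    f=p["frame"].astype(int);m=((f.min(2)>165)&(f.max(2)-f.min(2)<35)).astype(np.uint8)
    n,_,st,ce=cv2.connectedComponentsWithStats(m,connectivity=4)
    out=[]
    for i,y in enumerate([125,75,25,-25,-75,-125]):
        q=np.array(proj(p,rackpts(P,[46,y,60])))
        d=[(np.hypot(*(ce[k]-q)),k) for k in range(1,n) if st[k,4]>60]
        if d and min(d)[0]<9: out.append((y,ce[min(d)[1]],st[min(d)[1],4]))
    return out
if __name__=="__main__":
    ps=[imaging.get_image(n) for n in("top","scene")]
    P0=np.array([600,18,-0.12])
    for use in([0],[1],[0,1]):
        P=P0.copy()
        for _ in range(3):
            S=[(ps[u],)+s for u in use for s in strips(ps[u],P)]
            r=least_squares(lambda P:np.ravel([np.array(proj(p,rackpts(P,[46,y,60])))-c for p,y,c,a in S]),P,loss="soft_l1",x_scale=[1,1,.01]);P=r.x
        print(use,len(S),[s[3] for s in S],np.round(P,4),np.round(r.fun,1))
    for p in ps:
        f=p["frame"].astype(int);m=((f[...,0]-f[...,2]>60)&(f[...,1]-f[...,2]>25)).astype(np.uint8)
        q=proj(p,[540,118,48]);ys,xs=np.nonzero(m);k=np.hypot(xs-q[0],ys-q[1])<22
        (c,r)=cv2.minEnclosingCircle(np.c_[xs[k],ys[k]].astype(np.float32));print("brass",c,r,k.sum(),at(p,c,48))
    p=ps[0];im=cv2.resize(p["frame"][120:290,200:450],None,fx=3.2,fy=3.2,interpolation=cv2.INTER_CUBIC)
    def dr(X,col):
        q=(np.array(proj(p,rackpts(P,X)))-[200,120]+.5)*3.2-.5;cv2.circle(im,tuple(int(v) for v in np.round(q)),2,col,-1)
    for y in(125,75,25,-25,-75,-125):
        for dy in(-22,22):
            for x in(36,56):dr([x,y+dy,60],(255,0,0))
    for y in range(-150,151,50):
        dr([0,y,53],(255,255,0))
    for a in(-120,56):
        for b in(-175,175):dr([a,b,8],(0,255,255))
    cv2.imwrite("pics/fit.png",cv2.cvtColor(im,cv2.COLOR_RGB2BGR))
E
python3 fit.py
```

```text
[0] 6 [np.int32(312), np.int32(312), np.int32(312), np.int32(315), np.int32(317), np.int32(317)] [ 5.977174e+02  1.849250e+01 -1.238000e-01] [-0.1 -0.  -0.1 -0.  -0.   0.   0.1  0.   0.1  0.   0.  -0. ]
[1] 6 [np.int32(207), np.int32(180), np.int32(159), np.int32(146), np.int32(131), np.int32(114)] [ 5.995872e+02  2.037540e+01 -1.219000e-01] [-0.1  0.1  0.1  0.1  0.1 -0.   0.1 -0.   0.  -0.  -0.1 -0.1]
[0, 1] 12 [np.int32(312), np.int32(312), np.int32(312), np.int32(315), np.int32(317), np.int32(317), np.int32(207), np.int32(180), np.int32(159), np.int32(146), np.int32(131), np.int32(114)] [ 5.983728e+02  1.890860e+01 -1.235000e-01] [-0.3 -0.4 -0.4 -0.4 -0.3 -0.4 -0.2 -0.4 -0.2 -0.4 -0.3 -0.4 -0.  -0.8
  0.2 -0.7  0.2 -0.8  0.3 -0.8  0.3 -0.8  0.2 -0.8]
brass (264.1861572265625, 218.86170959472656) 10.222640037536621 176 [542.47518483 120.35873591  48.        ]
brass (281.4705810546875, 215.0) 8.529504776000977 90 [545.51517225 123.73983106  48.        ]
```

View pics/fit.png

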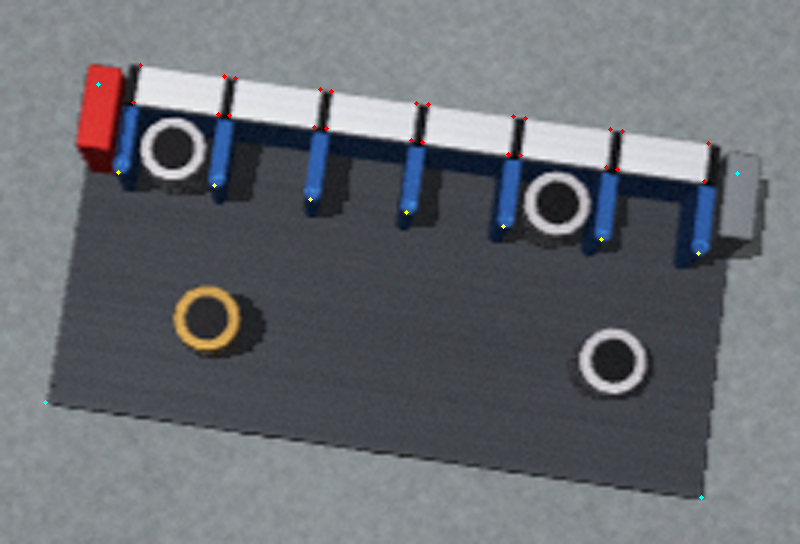

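```bash
cat > go.py <<'E'
import sys
from h import *
from fit import rackpts
from scipy.spatial.transform import Rotation as Ro
P=[598.4,18.9,-0.1235]
s=arm.read_state();R=Ro.from_quat(s["ee_rot"])
pos=np.array(s["position"])
c,sn=np.cos(P[2]),np.sin(P[2]);d=pos-[P[0],P[1],0]
print("t",s["clock"],"rack",np.round([c*d[0]+sn*d[1],-sn*d[0]+c*d[1],pos[2]],1),"F",np.round(s["contact_force"],1),"w",round(s["gripper_width"],1))
T=Ro.from_matrix(np.array([[c,sn,0],[sn,-c,0],[0,0,-1]]))
print("rot",np.round((R.inv()*T).as_rotvec(),3))
for a in sys.argv[1:]:
    X=rackpts(P,[float(v) for v in a.split(",")])
    print(a,"lin",np.round(R.inv().apply(np.array(X)-pos),1))
E
python3 go.py 46,125,150
```

```text
t 1.2 rack [-439.2  513.7  231.3] F [-0.2 -0.5  0.7] w 85.5
rot [-0.     0.    -0.246]
46,125,150 lin [565.3 258.6  81.3]
```

Request:
arm_command:
  rows:
    - {"grip": 0,"linear": [30,14,0],"rot": [0,0,-0.02]}
    - {"grip": 0,"linear": [80,37,0],"rot": [0,0,-0.05]}
    - {"grip": 0,"linear": [130,60,0],"rot": [0,0,-0.1]}
    - {"grip": 0,"linear": [185,85,0],"rot": [0,0,-0.15]}
    - {"grip": 0,"linear": [240,110,0],"rot": [0,0,-0.2]}
    - {"grip": 0,"linear": [295,135,0],"rot": [0,0,-0.246]}
    - {"grip": 0,"linear": [350,160,0],"rot": [0,0,-0.246]}
    - {"grip": 0,"linear": [405,185,10],"rot": [0,0,-0.246]}
    - {"grip": 0,"linear": [455,208,30],"rot": [0,0,-0.246]}
    - {"grip": 0,"linear": [500,229,50],"rot": [0,0,-0.246]}

```text
clock: 2.45
position: [610.7, 186.9, 181.0]
ee_rot: [0.998, -0.062, 0.0, -0.0]
contact_force: [0.4, 0.2, 0.1]
gripper_width: -0.3
grasp_force: 0.0
```

```bash
python3 go.py 46,125,75
```

```text
t 2.45 rack [ -8.5 168.3 181. ] F [0.4 0.2 0.1] w -0.3
rot [-0.    -0.001 -0.001]
46,125,75 lin [ 54.5  43.3 106. ]
```

Request:
arm_command:
  rows:
    - {"grip": 0,"linear": [27,21,25],"rot": [0,0,0]}
    - {"grip": 0,"linear": [54.5,43.5,60],"rot": [0,0,0]}
    - {"grip": 0,"linear": [54.5,43.5,95],"rot": [0,0,0]}
    - {"grip": 0,"linear": [54.5,43.5,106],"rot": [0,0,0]}
    - {"grip": 0,"linear": [54.5,43.5,106],"rot": [0,0,0]}
    - {"grip": 0,"linear": [54.5,43.5,106],"rot": [0,0,0]}

```text
clock: 3.2
position: [659.0, 139.6, 77.4]
ee_rot: [0.998, -0.061, 0.002, -0.001]
contact_force: [1.4, 0.4, 0.1]
gripper_width: -0.2
grasp_force: 0.0
```

```bash
python3 go.py 46,125,60
python3 - <<'E'
from h import *
p=imaging.get_image("top");a=cv2.resize(p["frame"][120:290,200:450],None,fx=2.4,fy=2.4,interpolation=cv2.INTER_CUBIC)
q=imaging.get_image("scene");b=cv2.resize(q["frame"][130:290,160:320],(408,408),interpolation=cv2.INTER_CUBIC)
b=cv2.resize(b,(190,190)) if 0 else b
cv2.imwrite("pics/t1.png",cv2.cvtColor(b,cv2.COLOR_RGB2BGR))
E
```

```text
t 3.2 rack [ 45.3 127.2  77.4] F [1.4 0.4 0.1] w -0.2
rot [-0.001 -0.003  0.001]
46,125,60 lin [ 0.7  2.2 17.4]
```

View pics/t1.png

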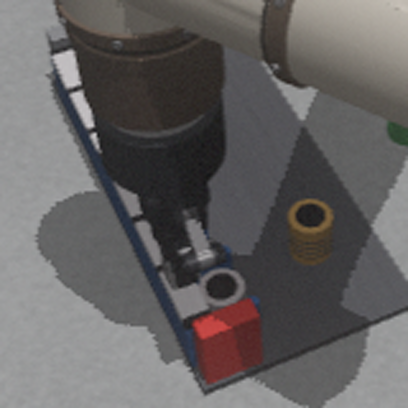

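The fingertip is over strip 1 at crop (185,275), which is full pixel (232,238) and agrees with 17 mm of height above the strip centre (232,243). The brass stands untouched. Touching down next.

Request:
arm_command:
  rows:
    - {"grip": 0,"linear": [0,1,8],"rot": [0,0,0]}
    - {"grip": 0,"linear": [0,1,13],"rot": [0,0,0]}
    - {"grip": 0,"linear": [0,1,16],"rot": [0,0,0]}
    - {"grip": 0,"linear": [0,1,18],"rot": [0,0,0]}
    - {"grip": 0,"linear": [0,1,18],"rot": [0,0,0]}
    - {"grip": 0,"linear": [0,1,18],"rot": [0,0,0]}

```text
clock: 4.05
position: [657.5, 137.5, 60.1]
ee_rot: [0.998, -0.061, -0.0, 0.0]
contact_force: [-5.9, 0.2, 12.8]
gripper_width: 0.1
grasp_force: 6.4
```

Request:
arm_command:
  rows:
    - {"grip": 0,"linear": [0,0,-8],"rot": [0,0,0]}
    - {"grip": 0,"linear": [0,0,-15],"rot": [0,0,0]}
    - {"grip": 0,"linear": [0.5,25,-15],"rot": [0,0,0]}
    - {"grip": 0,"linear": [0.5,50,-12],"rot": [0,0,0]}
    - {"grip": 0,"linear": [0.5,50,-6],"rot": [0,0,0]}
    - {"grip": 0,"linear": [0.5,50,-3],"rot": [0,0,0]}
    - {"grip": 0,"linear": [0.5,50,0],"rot": [0,0,0]}
    - {"grip": 0,"linear": [0.5,50,0],"rot": [0,0,0]}
    - {"grip": 0,"linear": [0.5,50,0],"rot": [0,0,0]}

```text
clock: 5.18
position: [651.7, 86.5, 60.1]
ee_rot: [0.998, -0.061, -0.001, 0.002]
contact_force: [-5.1, -4.7, 13.4]
gripper_width: 0.0
grasp_force: 6.9
```

```bash
python3 go.py 46,75,60
```

```text
t 5.175 rack [44.5 73.6 60.1] F [-5.1 -4.7 13.4] w 0.0
rot [0.003 0.001 0.001]
46,75,60 lin [ 1.5 -1.4  0.1]
```

Request:
arm_command:
  rows:
    - {"grip": 0,"linear": [0,0,-8],"rot": [0,0,0]}
    - {"grip": 0,"linear": [0,0,-15],"rot": [0,0,0]}
    - {"grip": 0,"linear": [1,25,-15],"rot": [0,0,0]}
    - {"grip": 0,"linear": [1,49,-12],"rot": [0,0,0]}
    - {"grip": 0,"linear": [1,49,-6],"rot": [0,0,0]}
    - {"grip": 0,"linear": [1,49,-3],"rot": [0,0,0]}
    - {"grip": 0,"linear": [1,49,0],"rot": [0,0,0]}
    - {"grip": 0,"linear": [1,49,0],"rot": [0,0,0]}
    - {"grip": 0,"linear": [1,49,0],"rot": [0,0,0]}

```text
clock: 6.3
position: [646.5, 38.0, 60.1]
ee_rot: [0.998, -0.061, -0.001, 0.001]
contact_force: [-6.4, -4.2, 14.3]
gripper_width: -0.1
grasp_force: 7.1
```

```bash
python3 go.py -68,93,100 -68,93,16
```

```text
t 6.3 rack [45.4 24.9 60.1] F [-6.4 -4.2 14.3] w -0.1
rot [0.003 0.001 0.001]
-68,93,100 lin [-113.4  -68.1  -40. ]
-68,93,16 lin [-113.3  -68.4   44. ]
```

Request:
arm_command:
  rows:
    - {"grip": 0,"linear": [0,0,-15],"rot": [0,0,0]}
    - {"grip": 0,"linear": [0,0,-45],"rot": [0,0,0]}
    - {"grip": 0.5,"linear": [-40,-24,-50],"rot": [0,0,0]}
    - {"grip": 1,"linear": [-80,-48,-50],"rot": [0,0,0]}
    - {"grip": 1,"linear": [-113,-68,-50],"rot": [0,0,0]}
    - {"grip": 1,"linear": [-113,-68,-50],"rot": [0,0,0]}
    - {"grip": 1,"linear": [-113,-68,-50],"rot": [0,0,0]}
    - {"grip": 1,"linear": [-113,-68,-50],"rot": [0,0,0]}

```text
clock: 7.3
position: [544.3, 120.4, 107.2]
ee_rot: [0.998, -0.062, 0.0, -0.0]
contact_force: [-0.0, -1.2, -0.6]
gripper_width: 85.0
grasp_force: 0.0
```

```bash
python3 go.py -68,93,16
python3 - <<'E'
from h import *
p=imaging.get_image("scene")
b=cv2.resize(p["frame"][130:290,180:340],(600,600),interpolation=cv2.INTER_CUBIC)
cv2.imwrite("pics/t2.png",cv2.cvtColor(b,cv2.COLOR_RGB2BGR))
E
```

```text
t 7.3 rack [-66.2  94.1 107.2] F [-0.  -1.2 -0.6] w 85.0
rot [-0.    -0.    -0.001]
-68,93,16 lin [-1.8  1.1 91.2]
```

View pics/t2.png

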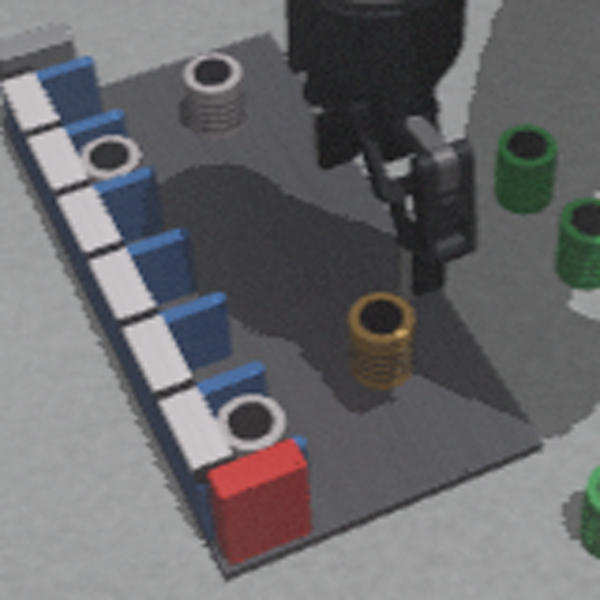

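The brass stands upright at crop (381,345), with the open fingers above and either side of it, and nothing else has moved. I lower the fingers round it and close them to a loose cage without gripping.

Request:
arm_command:
  rows:
    - {"grip": 1,"linear": [-2,1,25],"rot": [0,0,0]}
    - {"grip": 1,"linear": [-2,1,55],"rot": [0,0,0]}
    - {"grip": 1,"linear": [-2,1,80],"rot": [0,0,0]}
    - {"grip": 1,"linear": [-2,1,92],"rot": [0,0,0]}
    - {"grip": 1,"linear": [-2,1,92],"rot": [0,0,0]}
    - {"grip": 0.8,"linear": [-2,1,92],"rot": [0,0,0]}
    - {"grip": 0.65,"linear": [-2,1,92],"rot": [0,0,0]}
    - {"grip": 0.5,"linear": [-2,1,92],"rot": [0,0,0]}
    - {"grip": 0.5,"linear": [-2,1,92],"rot": [0,0,0]}

```text
clock: 8.48
position: [541.4, 120.0, 15.7]
ee_rot: [0.998, -0.062, 0.0, -0.0]
contact_force: [0.1, -0.3, 0.4]
gripper_width: 42.7
grasp_force: 0.0
```

```bash
python3 go.py -68,25,15
```

```text
t 8.475 rack [-69.   93.3  15.7] F [ 0.1 -0.3  0.4] w 42.7
rot [-0.    -0.001 -0.   ]
-68,25,15 lin [ 1.  68.3  0.7]
```

Request:
arm_command:
  rows:
    - {"grip": 0.5,"linear": [0,4,0],"rot": [0,0,0]}
    - {"grip": 0.5,"linear": [0,11,0],"rot": [0,0,0]}
    - {"grip": 0.5,"linear": [0,19,0],"rot": [0,0,0]}
    - {"grip": 0.5,"linear": [0,28,0],"rot": [0,0,0]}
    - {"grip": 0.5,"linear": [0,37,0],"rot": [0,0,0]}
    - {"grip": 0.5,"linear": [0,46,0],"rot": [0,0,0]}
    - {"grip": 0.5,"linear": [0,55,0],"rot": [0,0,0]}
    - {"grip": 0.5,"linear": [0,63,0],"rot": [0,0,0]}
    - {"grip": 0.5,"linear": [0,69,0],"rot": [0,0,0]}
    - {"grip": 0.5,"linear": [0,72,0],"rot": [0,0,0]}

```text
clock: 9.72
position: [532.5, 48.2, 15.4]
ee_rot: [0.998, -0.062, 0.0, -0.0]
contact_force: [0.1, 2.9, 1.7]
gripper_width: 42.9
grasp_force: 1.3
```

Request:
arm_command:
  rows:
    - {"grip": 0.5,"linear": [0,0,0],"rot": [0,0,0]}
    - {"grip": 0.7,"linear": [0,0,0],"rot": [0,0,0]}
    - {"grip": 1,"linear": [0,0,0],"rot": [0,0,0]}
    - {"grip": 1,"linear": [0,0,0],"rot": [0,0,0]}
    - {"grip": 1,"linear": [0,0,-20],"rot": [0,0,0]}
    - {"grip": 1,"linear": [0,0,-50],"rot": [0,0,0]}
    - {"grip": 1,"linear": [-20,0,-80],"rot": [0,0,0]}
    - {"grip": 0.5,"linear": [-60,0,-80],"rot": [0,0,0]}
    - {"grip": 0,"linear": [-100,0,-80],"rot": [0,0,0]}
    - {"grip": 0,"linear": [-100,0,-80],"rot": [0,0,0]}

```text
clock: 10.98
position: [430.3, 60.2, 95.4]
ee_rot: [0.998, -0.061, -0.001, 0.0]
contact_force: [1.1, 0.7, 0.4]
gripper_width: 32.3
grasp_force: 0.0
```

```bash
cat > look.py <<'E'
import sys
from h import *
p=imaging.get_image("scene");q=imaging.get_image("top")
P=[598.4,18.9,-0.1235];c,s=np.cos(P[2]),np.sin(P[2])
for n,i in(("scene",p),("top",q)):
    for r in models.tip_of(i,"brass_mid")[:6]:
        d=at(i,r["pixel"],28)-[P[0],P[1],0];print(n,np.round(r["pixel"]),round(r["score"],2),np.round([c*d[0]+s*d[1],-s*d[0]+c*d[1]],1))
a=cv2.resize(p["frame"][130:290,180:340],(400,400),interpolation=cv2.INTER_CUBIC)
b=cv2.resize(q["frame"][130:290,220:380],(400,400),interpolation=cv2.INTER_CUBIC)
cv2.imwrite(f"pics/{sys.argv[1]}.png",cv2.cvtColor(np.hstack([a,b]),cv2.COLOR_RGB2BGR))
E
python3 look.py t3; python3 go.py -110,25,15
```

```text
scene [337. 198.] 0.93 [-193.7   92.1]
scene [321. 180.] 0.79 [-188.2   34.8]
scene [270. 196.] 0.66 [-72.6  27.3]
scene [346. 268.] 0.6 [-121.4  243.5]
top [306. 228.] 0.9 [-70.7  24.2]
t 11.175 rack [-168.1   21.6   95.5] F [-0.2 -0.3 -0.5] w 1.1
rot [-0.    -0.001 -0.   ]
-110,25,15 lin [58.1 -3.4 80.6]
```

View pics/t3.png

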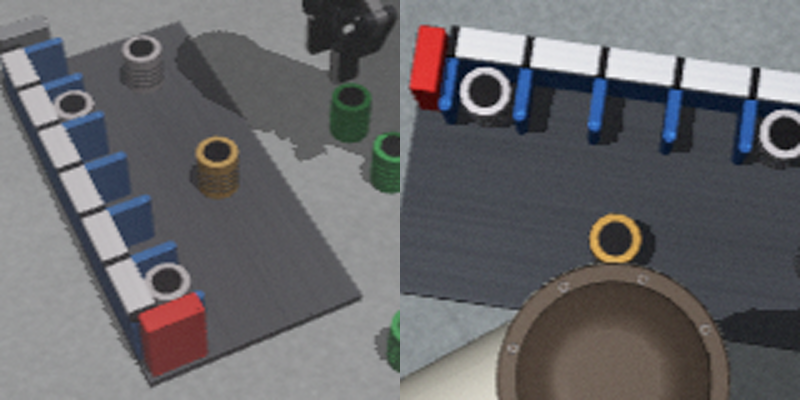

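Brass is upright at rack (-70, 25), seen at right crop (615,238), straight in front of the third gap. The arm is behind it. I come down behind the brass with the fingers slightly apart so the tips cradle it.

Request:
arm_command:
  rows:
    - {"grip": 0.1,"linear": [25,-3,0],"rot": [0,0,0]}
    - {"grip": 0.1,"linear": [53,-3,15],"rot": [0,0,0]}
    - {"grip": 0.1,"linear": [53,-3,45],"rot": [0,0,0]}
    - {"grip": 0.1,"linear": [53,-3,72],"rot": [0,0,0]}
    - {"grip": 0.1,"linear": [53,-3,80],"rot": [0,0,0]}
    - {"grip": 0.1,"linear": [53,-3,80],"rot": [0,0,0]}

```text
clock: 11.92
position: [486.6, 57.1, 15.0]
ee_rot: [0.998, -0.062, -0.0, 0.0]
contact_force: [-0.1, -0.5, -0.1]
gripper_width: 8.5
grasp_force: 0.0
```

```bash
python3 go.py -10,25,15
```

```text
t 11.925 rack [-115.7   24.1   15. ] F [-0.1 -0.5 -0.1] w 8.5
rot [ 0.001  0.001 -0.   ]
-10,25,15 lin [ 1.057e+02 -9.000e-01 -1.000e-01]
```

Request:
arm_command:
  rows:
    - {"grip": 0.1,"linear": [6,-1,0],"rot": [0,0,0]}
    - {"grip": 0.1,"linear": [14,-1,0],"rot": [0,0,0]}
    - {"grip": 0.1,"linear": [20,-1,0],"rot": [0,0,0]}
    - {"grip": 0.1,"linear": [28,-1,0],"rot": [0,0,0]}
    - {"grip": 0.1,"linear": [37,-1,0],"rot": [0,0,0]}
    - {"grip": 0.1,"linear": [46,-1,0],"rot": [0,0,0]}
    - {"grip": 0.1,"linear": [55,-1,0],"rot": [0,0,0]}
    - {"grip": 0.1,"linear": [62,-1,0],"rot": [0,0,0]}
    - {"grip": 0.1,"linear": [67,-1,0],"rot": [0,0,0]}
    - {"grip": 0.1,"linear": [68,-1,0],"rot": [0,0,0]}

```text
clock: 13.18
position: [554.2, 49.8, 15.2]
ee_rot: [0.998, -0.062, 0.0, -0.0]
contact_force: [-2.4, 0.6, 2.1]
gripper_width: 8.6
grasp_force: 1.4
```

```bash
python3 look.py t4; python3 go.py -10,25,15
```

```text
scene [347. 262.] 0.86 [-131.2  231.9]
scene [338. 196.] 0.84 [-197.4   87.4]
scene [322. 174.] 0.55 [-198.5   21.3]
scene [246. 204.] 0.53 [-21.3  24.8]
scene [233. 243.] 0.29 [ 38.8 103.3]
top [303. 304.] 0.7 [-195.7   10.5]
top [263. 303.] 0.53 [-203.7   76.4]
top [377. 165.] 0.5 [ 53.9 -81. ]
t 13.375 rack [-47.7  25.3  15.3] F [ 0.2  0.3 -0.1] w 8.3
rot [-0.    -0.001 -0.   ]
-10,25,15 lin [37.7  0.3  0.3]
```

View pics/t4.png

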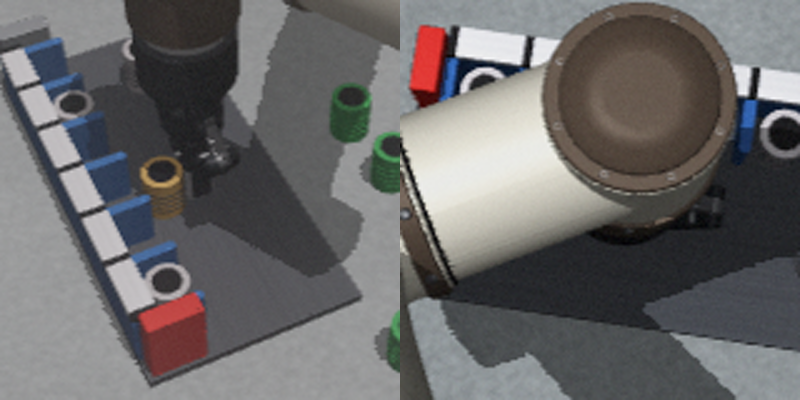

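Brass at left crop (161,187) is upright at rack (-21, 25), heading into the third gap.

Request:
arm_command:
  rows:
    - {"grip": 0.1,"linear": [4,0,0],"rot": [0,0,0]}
    - {"grip": 0.1,"linear": [9,0,0],"rot": [0,0,0]}
    - {"grip": 0.1,"linear": [15,0,0],"rot": [0,0,0]}
    - {"grip": 0.1,"linear": [21,0,0],"rot": [0,0,0]}
    - {"grip": 0.1,"linear": [27,0,0],"rot": [0,0,0]}
    - {"grip": 0.1,"linear": [32,0,0],"rot": [0,0,0]}
    - {"grip": 0.1,"linear": [35,0,0],"rot": [0,0,0]}
    - {"grip": 0.1,"linear": [37,0,0],"rot": [0,0,0]}
    - {"grip": 0.1,"linear": [38,0,0],"rot": [0,0,0]}
    - {"grip": 0.1,"linear": [38,0,0],"rot": [0,0,0]}

```text
clock: 14.62
position: [591.5, 45.1, 15.3]
ee_rot: [0.998, -0.062, 0.0, -0.0]
contact_force: [-1.7, -0.3, 0.4]
gripper_width: 8.7
grasp_force: 0.5
```

```bash
python3 go.py
```

```text
t 14.625 rack [-10.   25.2  15.3] F [-1.7 -0.3  0.4] w 8.7
rot [-0. -0. -0.]
```

Not yet against the wall, as the force is only sliding friction. I push a little further until it rises.

Request:
arm_command:
  rows:
    - {"grip": 0.1,"linear": [1,0,0],"rot": [0,0,0]}
    - {"grip": 0.1,"linear": [2,0,0],"rot": [0,0,0]}
    - {"grip": 0.1,"linear": [2,0,0],"rot": [0,0,0]}

```text
clock: 15.0
position: [592.5, 44.9, 15.3]
ee_rot: [0.998, -0.062, -0.001, 0.0]
contact_force: [-3.8, 1.4, 2.8]
gripper_width: 8.8
grasp_force: 2.5
```

Request:
arm_command:
  rows:
    - {"grip": 0.1,"linear": [1,0,0],"rot": [0,0,0]}
    - {"grip": 0.1,"linear": [2,0,0],"rot": [0,0,0]}
    - {"grip": 0.1,"linear": [2,0,0],"rot": [0,0,0]}

```text
clock: 15.38
position: [592.5, 44.8, 15.2]
ee_rot: [0.998, -0.062, -0.003, 0.0]
contact_force: [-10.5, 3.7, 6.7]
gripper_width: 8.8
grasp_force: 5.1
```

```bash
python3 go.py
```

```text
t 15.375 rack [-9.  25.  15.2] F [-10.5   3.7   6.7] w 8.8
rot [ 0.001  0.006 -0.001]
```

The force rises to 11 N with no motion at x = -9, where the back wall is expected. Backing off to check.

Request:
arm_command:
  rows:
    - {"grip": 0.1,"linear": [-4,0,0],"rot": [0,0,0]}
    - {"grip": 0.1,"linear": [-20,0,0],"rot": [0,0,0]}
    - {"grip": 0.1,"linear": [-50,0,-20],"rot": [0,0,0]}
    - {"grip": 0.1,"linear": [-90,0,-60],"rot": [0,0,0]}
    - {"grip": 0.1,"linear": [-120,0,-110],"rot": [0,0,0]}
    - {"grip": 0.1,"linear": [-150,0,-140],"rot": [0,0,0]}
    - {"grip": 0.1,"linear": [-170,0,-140],"rot": [0,0,0]}
    - {"grip": 0.1,"linear": [-170,0,-140],"rot": [0,0,0]}

```text
clock: 16.38
position: [426.8, 65.9, 156.3]
ee_rot: [0.998, -0.061, 0.002, -0.001]
contact_force: [1.4, 0.0, 0.7]
gripper_width: 8.5
grasp_force: 0.0
```

```bash
python3 look.py t5; python3 go.py
```

```text
scene [322. 176.] 0.87 [-194.6   25.6]
scene [224. 210.] 0.75 [25.1 20.9]
scene [336. 196.] 0.54 [-193.5   86. ]
scene [304. 309.] 0.39 [-17.3 280.6]
top [178. 244.] 0.93 [-128.3  231.4]
top [313. 173.] 0.67 [23.7 25.5]
t 16.575 rack [-175.1   25.5  155.1] F [ 0.1  0.3 -0.1] w 8.7
rot [ 0.    -0.001 -0.001]
```

View pics/t5.png

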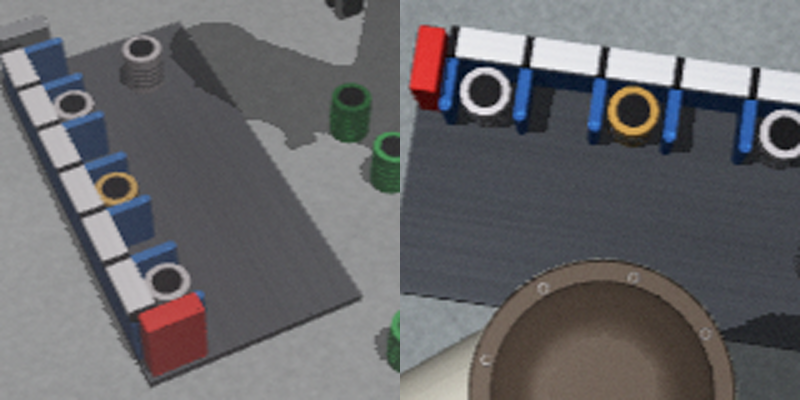

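The brass stands upright against the back of the third gap from the red post (right crop (633,110)), and the steel ferrules in view (right crop (485,91), left crop (140,60)) are undisturbed.

```bash
python3 -c "
from bench import job
print(job.job_done())"
```

```text
the job is handed in; nothing more can be done
None
```

I touched the rail behind gaps one, two and three in turn, then pushed the brass ferrule upright into the third gap from the red post, against the back wall; the job is handed in, but no verdict was returned.

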